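Press a sprung tilting plate stand level and bolt it

ROBOT

A 6-joint arm with a two-finger parallel gripper is mounted at the origin on a cart in front of the work surface, level with it; the furniture and walls round the work are solid. World frame = base frame: x ahead of the robot, y to its left, z up, the work surface at z = 0. Lengths are in m, angles in rad, forces in N, time in s.
With the tool pointing down it reaches from about 0.3 to 0.875 m from the base axis. Payload 6.4 kg.
Tool frame: the origin (TCP) lies between the finger pads; the fingertips stand 19 mm ahead of it and the grasp point (between the pads) is the TCP; z points along the fingers, y is the direction in which the jaws open and shut (so a half turn about z gives the same grasp; the last joint's range is limited). The gripper opens to 85 mm and grips with 20 to 120 N. Pads are 22 mm wide; open, the fingers measure 114 mm over their backs; the gripper's body (76 mm by 85 mm) begins 54 mm behind the grasp point. The pads swing forward as they close: fully open they stand 13 mm farther back than shut.
Start: joints at [-1.55, 0.181, 1.607, -0, 1.354, -0.206], TCP at [0.129, -0.56, 0.25] pointing down, gripper open.
Joint ranges: [-2.99, 2.99], [-0.89, 2.07], [0.3, 2.58], [-1.14, 4.28], [0, 2.63], [-3.12, 3.12]. Speed limits (rad/s): [2.57, 2.57, 3.01, 3.14, 3.14, 3.14].

INTERFACE

Orientations are given as a unit quaternion [w, x, y, z].
In Python, from bench import * gives the robot as it stands.
- The arm moves only by the tool apply_moves, never from a script. Its argument "moves" is a list that holds one entry, the list of rows, each a list of 7 numbers: the shift along the tool's x, y, z in cm, then the turn, a rotation vector about the tool's x, y, z in rad, then the opening, from 0 (shut) to 1 (fully open). A call has 1 to 8 rows; each row is the pose to reach, as a shift and turn from the pose commanded when the call began, along the tool's axes at that moment; what a row does not reach only later rows make up. A row lasts 1/10 s, in which the tool goes at most 50 mm and 8.59 degrees, less where a joint would pass 70% of its speed; a pose out of reach is approached as far as the arm can. A call with a gripper value outside its range is refused whole. The fingers move at their own pace and stop on an object; the grip force is fixed at half the most. Time passes only in rows, so rows that repeat a pose let the fingers close. It gives the time, the measured TCP pose, the force and the opening at its end, in the units of the state.
- get_obs(): the state, without advancing time (a new reading comes with each control period).
- camera(name): name is "scene" or "side" or "wrist"; returns the picture (480x640x3 uint8, red, green, blue); there is no depth.
- get_calibration(name): a dict with "vertical_fov" (degrees; the focal length in pixels is half the picture's height over the tangent of half this angle, whatever the lens; pixels are square), "cx", "cy" (the principal point, pixels), "R" (3x3) and "t" (3): a world point X has camera coordinates R X + t. Camera axes: x right, y down, z forward; pixel columns grow to the right and rows downward; lengths in m; the calibration is good to about 2 mm. The wrist camera is an equidistant fisheye: a pixel r from the principal point sees the ray r / f radians off the axis. A picture is of the moment at which its call begins: read the wrist's pose just before it. get_calibration takes no time and is no camera call; for the wrist camera it gives the pose at the moment of the call.
- hand_in(): hands the job in, once; it reports no verdict.
The state is a dict: "time_s": time; "q": joint angles; "dq": joint speeds; "joint_efforts": joint torques, N m; "eef_pos": TCP position; "eef_rot": TCP orientation; "wrist_force": force on the tool from outside, world axes, zero at the start; "torque": the same for the moment, N m; "opening": opening from 0.0 (shut) to 1.0 (fully open).
Only numpy, scipy, OpenCV 4.12 (cv2) and the standard library are available. Lean on these libraries where they do the work, as an engineer would, in place of code of your own. Each camera call takes 0.05 s, during which the arm holds its last target. There are 200 camera calls.

TASK

The spring-loaded tilting plate stand has been left tipped up. Press its table down against the spring until it lies level and bear on it with about 20 N (well over 14, never over 26) for a second to seat it on its rubber stops; then, without letting it rise, slide the bolt on its front edge fully home into the keeper beside it, so that the table stays locked level when you let go. Leave the other things on the worktop where they are.

Things in the scene. Friction and masses are not known exactly. Their poses are not given: they have to be found in the camera images.
- foot: Dark foot plate of the stand, fixed to the worktop, 200 x 220 x 8 mm (x -100 to 100, y -95 to 125 mm). Origin on the worktop, z up; x points from the front (robot side) to the hinge at the back, y along the bolt towards the keeper. On it a grey frame with table, hinge and keeper stands on levelling screws; all heights given are with the screws low, the frame may be 0 to 16 mm higher (not measured).
- table (a joint): Tilt of the aluminium table, rad: 0 = level on rubber stops, positive = front raised; free, it rests at 0.25 to 0.36 and a spring lifts it again if let go unbolted. Hinge axis along y at x 85, height 62 mm or up to 16 more. Level, it spans x -85 to 75, y -85 to 85, top 66 mm up. Keeping it level takes 9 to 14 N down on the bolt's pad; from there the stops give 1 mm per 10 N.
- bolt (a joint): Travel of the steel bolt on the table's front edge, m: 0 = drawn back, 0.022 = fully home (end stop), along y. It stays where left; sliding takes about 2 N. To press on: its flat thumb pad, 36 (x) by 62 mm (y), middle of its top at x -55, y 1 mm + travel; 78 mm high when level (or up to 16 more), 140 mm in front of and 16 mm above the hinge axis; it tilts with the table.
- amber_bottle: Bystander: brown glass bottle, 45 mm across, 86 mm tall, left of the stand. Origin at its foot. Farther left a tall instrument rises above 0.4 m (about x over 0.48, y over 0.08 m): reach the stand from the robot side, not across it.
- petri_dish: Bystander: round dish 91 mm across, 16 mm high. Origin at its foot.
- marker: Bystander: black marker 140 mm long, 16 mm thick, behind the stand. Origin at its underside.
- tape_roll: Bystander: roll of tape, 104 mm across, 25 mm high, right of the stand. Origin at its underside.
- keeper (a point): Point on the foot plate's top (8 mm up) straight below the mouth of the keeper: steel block 36 (x) x 24 mm with a slot 20 wide and 11.5 high. The drawn-back bolt's end is 9 mm short of it; its bar (12 x 8 mm) enters only when the table is level to about 1 mm, else it runs against or over the block (top 83 mm up or to 16 more).
- front (a point): Point on the foot plate's top straight below the pad's middle when table level and bolt drawn back. At the pad's +y end stands a ridge 36 mm wide, 8 mm thick, 12 mm high, near face 31 mm from the pad's middle: shut fingertips on the pad carry the bolt by friction or push the ridge. A 96-well plate (15 mm high) is fixed on the table from 40 mm behind the pad's middle.

How it is judged:
On the way, in this order (a step that is already met when the one before it is completed fails the run):
1. the table is pressed level and seated on its stops with 14 to 26 N of the fingers, the bolt not yet in the keeper (value of joint table below 0.012 rad and value of joint bolt below 0.009 m and contact force between the fingers and foot above 14 N), for 0.5 s.
2. the bolt is home in the keeper with the table level (value of joint table below 0.025 rad and value of joint bolt above 0.019 m), for 0.2 s.
At the end, for the whole second after the job is handed in: The table lies level (within 0.025 rad), at rest, held by the bolt, which is home in the keeper (at least 19 of its 22 mm) (all of step 2 and velocity of joint table below 0.02 rad/s); the robot touches nothing.
It fails at once if the robot bears on the stand, its table or its bolt with more than 26 N (contact force between any of the fingers, the arm and foot above 26 N).
It fails at once if a bystander is shifted by more than 15 mm (distance of any of amber_bottle, petri_dish, marker, tape_roll from where it was at the start of the episode above 0.015 m).
It also fails if it takes over 51 s, if anything falls off the work surface, if the arm or the gripper's body presses on something with over 40 N, if the wrist force passes 120 N, or if a joint passes its speed limit or range.

## Working session

There is one attempt and no reset: what is moved stays moved. The work goes in short steps, Python scripts to look and compute and a tool call to move; the robot and the scene stay as the last step left them, time stands still between calls to the robot, and variables do not carry over. Pictures are saved under pics/ and viewed, about 8 in all and at most 12, crops included, and the job is handed in when it is done.

Besides the shell and the picture viewer there is one more tool, called as a command line: name --argument value ..., lists and objects as JSON in quotes. apply_moves: Moves the arm, as the interface text tells. Its arguments: {"type":"object","properties":{"moves":{"type":"array","items":{"type":"array","items":{"type":"array","items":{"type":"number"}}}}},"required":["moves"]}

```bash
ls; mkdir -p pics; python3 - <<'E'
from bench import *
import cv2
o=get_obs();print(o)
for n in("scene","side"):
    cv2.imwrite(f"pics/{n}0.png",camera(n)[:,:,::-1]);c=get_calibration(n);print(n,c)
E
```

```text
pics
{'time_s': 0.0, 'q': array([-1.55028987e+00,  1.81574316e-01,  1.60803751e+00,  1.51492297e-05,
        1.35385248e+00, -2.06311440e-01]), 'dq': array([ 0.0010483 ,  0.00072641, -0.0007371 , -0.00228038,  0.00118879,
        0.00054364]), 'joint_efforts': array([-1.48331787e-04, -4.44871724e+01, -3.51332724e+01, -2.94391566e-04,
        9.18369245e-03, -1.20132111e-05]), 'eef_pos': array([ 0.12930842, -0.55970637,  0.24935119]), 'eef_rot': array([-9.31105033e-04,  9.93575845e-01,  1.13164327e-01,  9.41792658e-05]), 'wrist_force': array([-0.0633102 , -0.04638018, -0.12371295]), 'torque': array([0.01396482, 0.05725766, 0.02553474]), 'opening': 0.9986620543524705}
scene {'vertical_fov': 49.931276432691746, 'cx': 316.92049243223346, 'cy': 234.0544630404648, 'R': array([[ 0.76753452, -0.64089179,  0.01218509],
       [-0.47262578, -0.57865561, -0.66466725],
       [ 0.43303075,  0.50439607, -0.74704014]]), 't': array([-0.48497103,  0.27615238,  0.86654344])}
side {'vertical_fov': 54.20720052577591, 'cx': 319.7835607680244, 'cy': 246.53447239881555, 'R': array([[ 0.99955508, -0.02471285,  0.01670086],
       [-0.00862432, -0.77547205, -0.63132299],
       [ 0.02855284,  0.63089807, -0.77534016]]), 't': array([-0.58821857, -0.00593129,  0.94885886])}
```

View pics/scene0.png

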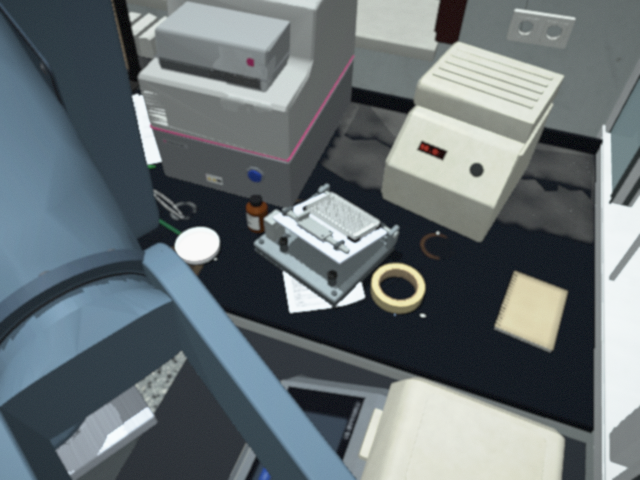

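View pics/side0.png

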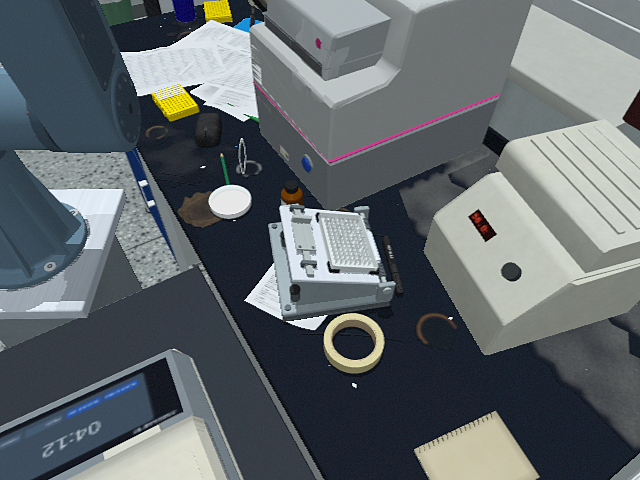

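The scene view shows the stand near (325,240). In the side view it is near (330,255), with the bottle at (292,193), the tape at (353,343) and the dish at (230,200). I'll enlarge both to read corners.

```bash
python3 - <<'E'
import cv2
a=cv2.imread("pics/side0.png")[190:330,255:415];b=cv2.imread("pics/scene0.png")[170:310,245:405]
cv2.imwrite("pics/a.png",cv2.resize(a,None,fx=5,fy=5,interpolation=cv2.INTER_CUBIC)[:600])
cv2.imwrite("pics/a.png",cv2.resize(a[:120],None,fx=5,fy=5,interpolation=cv2.INTER_CUBIC)) if 0 else cv2.imwrite("pics/a.png",cv2.resize(a,None,fx=4.25,fy=4.25,interpolation=cv2.INTER_CUBIC))
cv2.imwrite("pics/b.png",cv2.resize(b,None,fx=4.25,fy=4.25,interpolation=cv2.INTER_CUBIC))
E
```

```text
(no output)
```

View pics/a.png

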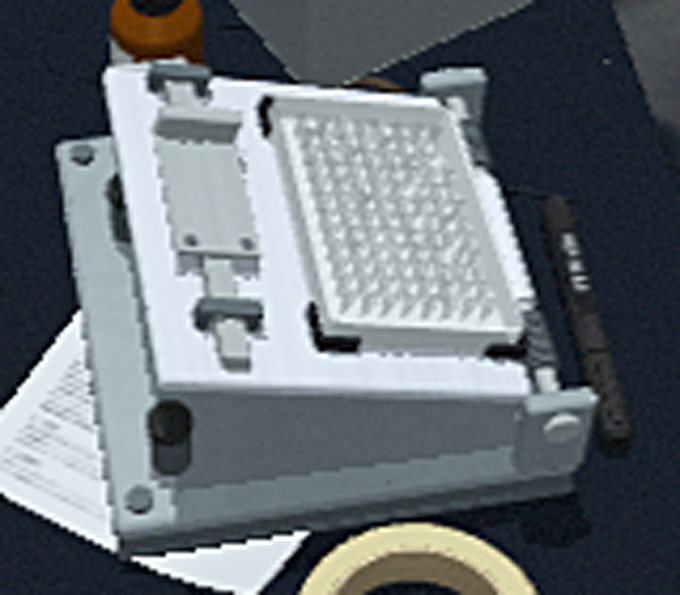

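View pics/b.png

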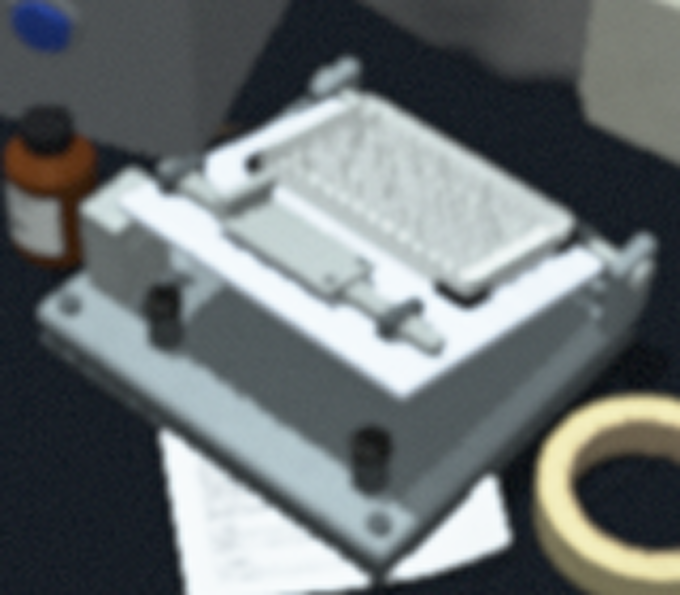

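```bash
cat > fit.py <<'E'
from bench import *
import numpy as np
from scipy.optimize import least_squares
C={n:get_calibration(n) for n in("scene","side")}
def proj(n,X):
    c=C[n];f=240/np.tan(np.radians(c["vertical_fov"])/2);p=c["R"]@X+c["t"]
    return np.array([c["cx"]+f*p[0]/p[2],c["cy"]+f*p[1]/p[2]])
def world(P,kind,v):
    x,y,yaw,tilt,h,yk=v; X=np.array(P,float)/1e3
    if kind=='t':
        d=X-[.085,0,.062]; c,s=np.cos(tilt),np.sin(tilt)
        # x negative side raised
        X=np.array([.085+c*d[0]+s*d[2],X[1],.062+h-s*d[0]+c*d[2]])
    if kind=='k': X=X+[0,yk,h]
    c,s=np.cos(yaw),np.sin(yaw)
    return np.array([x+c*X[0]-s*X[1],y+s*X[0]+c*X[1],X[2]])
obs=[("side",'f',(-100,125,8),(58,145)),("side",'f',(-100,-95,8),(115,532)),
("scene",'f',(-100,125,8),(40,312)),("scene",'f',(-100,-95,8),(378,560)),
("side",'t',(-85,85,66),(105,68)),("side",'t',(-85,-85,66),(158,388)),
("scene",'t',(-85,85,66),(122,197)),("scene",'t',(-85,-85,66),(402,390)),
("side",'t',(-73,-30,78),(177,250)),("side",'t',(-37,-30,78),(258,262)),
("scene",'t',(-73,-30,78),(328,290)),("scene",'t',(-37,-30,78),(372,264)),
("scene",'k',(-73,24,83),(82,212)),("scene",'k',(-37,24,83),(130,170))]
off={"side":(255,190),"scene":(245,170)}
def res(v): return np.concatenate([proj(n,world(P,k,v))-np.array(px)/4.25-off[n] for n,k,P,px in obs])
if __name__=="__main__":
    r=least_squares(res,[.6,-.05,0,.3,.008,.09],loss="soft_l1");v=r.x;print(v.round(4))
    print(res(v).reshape(-1,2).round(1))
    J=r.jac;print("sd",np.sqrt(np.diag(np.linalg.inv(J.T@J))).round(4))
    for t in(v[3],0):
        w=v.copy();w[3]=t;print("pad",world((-55,1,78),'t',w).round(4),"ridge top",world((-55,32,90),'t',w).round(4))
    np.save("v.npy",v)
E
python3 fit.py
```

```text
[ 0.6013 -0.0749  0.1511  0.2929 -0.0092  0.0889]
[[ 0.5  2.6]
 [ 0.4  2.2]
 [-1.6  1.5]
 [-1.6  1.4]
 [ 0.7  0.5]
 [ 0.9 -1.5]
 [-2.  -0.2]
 [-1.3 -0.1]
 [ 0.5  1.1]
 [ 1.2 -0.5]
 [-1.2  0.6]
 [ 0.2  0.2]
 [-0.3 -0.5]
 [ 0.8 -0. ]]
sd [0.001  0.0019 0.0095 0.0153 0.0029 0.0026]
pad [ 0.5573 -0.0806  0.1085] ridge top [ 0.556  -0.0494  0.12  ]
pad [ 0.5468 -0.0822  0.0688] ridge top [ 0.5421 -0.0515  0.0808]
```

```bash
cat > go.py <<'E'
from bench import *
import numpy as np,sys
from scipy.spatial.transform import Rotation as R
def go(p,yaw):
    o=get_obs();q=o["eef_rot"];T=R.from_quat([q[1],q[2],q[3],q[0]])
    G=R.from_matrix(np.array([[np.cos(yaw),np.sin(yaw),0],[np.sin(yaw),-np.cos(yaw),0],[0,0,-1]]))
    print("t",round(o["time_s"],2),"pos",o["eef_pos"].round(4),"F",o["wrist_force"].round(1),"shift cm",(T.inv().apply(np.array(p)-o["eef_pos"])*100).round(2),"rot",(T.inv()*G).as_rotvec().round(3))
if __name__=="__main__": a=list(map(float,sys.argv[1:])); go(a[:3],a[3])
E
python3 go.py .54 -.08 .27 .15
```

```text
t 0.1 pos [ 0.1293 -0.5598  0.2495] F [ 0.5 -0.4  0. ] shift cm [ 50.81 -37.52  -1.98] rot [-0.002 -0.     0.077]
```

apply_moves --moves '[[[2,-1.5,-4,0,0,0,0.5],[5,-4,-6,0,0,0,0],[8.8,-6.5,-6,0,0,0,0],[12.6,-9.3,-6,0,0,0,0],[16.4,-12.1,-6,0,0,0,0],[20.2,-14.9,-6,0,0,0.02,0],[24,-17.7,-6,0,0,0.05,0],[27.8,-20.5,-6,0,0,0.077,0]]]'

```text
time_s: 0.9
eef_pos: [0.3549, -0.2962, 0.3101]
eef_rot: [-0.0, 0.997, 0.074, -0.0]
wrist_force: [0.2, -0.7, 0.2]
opening: 0.0
```

```bash
python3 go.py .54 -.08 .27 .15
```

```text
t 0.9 pos [ 0.3549 -0.2962  0.3101] F [ 0.2 -0.7  0.2] shift cm [ 21.51 -18.65   4.01] rot [-0.    -0.    -0.002]
```

apply_moves --moves '[[[3.5,-3,0,0,0,0,0],[7,-6,0,0,0,0,0],[10.5,-9,0,0,0,0,0],[14,-12,0,0,0,0,0],[17.5,-15,1,0,0,0,0],[20.5,-17.7,3,0,0,0,0],[21.5,-18.7,4,0,0,0,0],[21.5,-18.7,4,0,0,0,0]]]'

```text
time_s: 1.7
eef_pos: [0.5381, -0.0791, 0.2678]
eef_rot: [-0.001, 0.997, 0.076, -0.002]
wrist_force: [-1.0, -0.8, -0.2]
opening: 0.002
```

```bash
python3 - <<'E'
from bench import *
import cv2,pickle
c=get_calibration("wrist");im=camera("wrist");pickle.dump(c,open("w1.pkl","wb"))
cv2.imwrite("pics/w1.png",cv2.resize(im[:,:,::-1],(800,600),interpolation=cv2.INTER_CUBIC));print(c,get_obs()["eef_pos"])
E
```

```text
{'vertical_fov': 65.70646984690485, 'cx': 317.6949740840678, 'cy': 240.86462082517653, 'R': array([[ 0.15061072, -0.98858955, -0.00266642],
       [-0.94659072, -0.14498903,  0.28800034],
       [-0.28510073, -0.04085193, -0.95762659]]), 't': array([-0.1574247 ,  0.45438724,  0.54462182])} [ 0.53808908 -0.08058064  0.26909417]
```

View pics/w1.png

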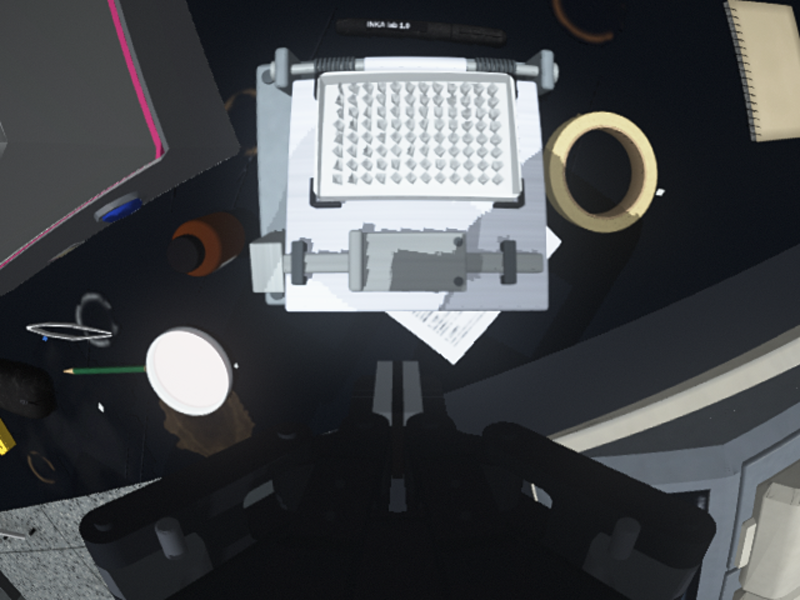

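```bash
cat > fit2.py <<'E'
from fit import *
import pickle
c=pickle.load(open("w1.pkl","rb"))
def pw(X):
    f=240/np.tan(np.radians(c["vertical_fov"])/2);p=c["R"]@X+c["t"];r=np.hypot(p[0],p[1]);th=np.arctan2(r,p[2])
    return np.array([c["cx"]+f*th*p[0]/r,c["cy"]+f*th*p[1]/r])
W=[('t',(-85,85,66),(286,311)),('t',(-85,-85,66),(549,311)),('t',(-73,-30,78),(466,291)),('t',(-37,-30,78),(466,233)),
('t',(-73,40,90),(350,291)),('t',(-37,40,90),(350,230)),('k',(-73,24,83),(250,292)),('k',(-73,0,83),(282,292)),('k',(-37,24,83),(252,243)),('k',(-37,0,83),(284,243)),('t',(75,-85,66),(540,80))]
def res2(u):
    v=u[:6];a=res(v).reshape(-1,2);a[[i for i,o in enumerate(obs) if o[0]=="side"]]+=u[6:8];a[[i for i,o in enumerate(obs) if o[0]=="scene"]]+=u[8:10]
    w=np.array([pw(world(P,k,v))-np.array(px)/1.25 for k,P,px in W])+u[10:12]
    return np.concatenate([a.ravel(),w.ravel(),u[6:12]/1.0])
r=least_squares(res2,[.6,-.075,.15,.3,.005,.09]+[0]*6,loss="soft_l1",bounds=([-9]*4+[0]+[-9]*7,[9]*4+[.016]+[9]*7));v=r.x[:6]
print(r.x.round(4));print(res2(r.x)[:-6].reshape(-1,2).round(1).tolist())
for t in(v[3],0):
    w=v.copy();w[3]=t;print("pad",world((-55,1,78),'t',w).round(4),"tgt",world((-55,9,78),'t',w).round(4))
np.save("v.npy",v)
E
python3 fit2.py
```

```text
[ 0.5993 -0.0805  0.1535  0.2718  0.      0.0909  0.7995 -0.8954  0.2437
 -0.4753  0.6378  1.0345]
[[0.1, 3.9], [0.1, 4.2], [-0.6, 3.2], [-0.1, 3.4], [-0.5, -0.3], [-0.2, -1.5], [-1.5, -0.3], [0.1, 0.2], [-0.7, 0.7], [0.3, -1.2], [-0.1, 0.6], [1.5, -0.2], [-0.3, -2.5], [1.0, -2.1], [-0.8, -0.2], [-1.5, -0.6], [1.1, 0.5], [0.8, -0.2], [0.0, 0.6], [0.2, 0.1], [2.7, 0.1], [3.0, -0.0], [-1.9, -0.7], [-1.1, -1.5], [-2.4, 0.4]]
pad [ 0.5541 -0.0865  0.115 ] tgt [ 0.5529 -0.0786  0.115 ]
pad [ 0.5448 -0.0879  0.078 ] tgt [ 0.5436 -0.08    0.078 ]
```

```bash
sed -i 's/^obs=\[/obs=[/; s/^off=/obs=obs[4:]\noff=/' fit.py; python3 fit2.py
```

```text
[ 0.5984 -0.0812  0.1533  0.2886  0.      0.0909  0.9201  0.2618  0.0249
  0.4018  0.0796  0.1793]
[[-0.5, 0.1], [-0.2, -1.0], [-1.6, -0.2], [0.1, 0.4], [-0.6, 1.2], [0.4, -0.4], [-0.1, 0.8], [1.4, 0.3], [-0.7, -1.2], [0.6, -0.8], [-1.5, 0.2], [-0.4, -0.2], [1.8, 0.6], [1.3, -0.4], [-0.1, 0.4], [0.1, -0.5], [2.9, 0.3], [3.1, 0.2], [-1.8, -0.5], [-1.0, -1.2], [-2.2, 0.6]]
pad [ 0.5541 -0.0871  0.1172] tgt [ 0.5529 -0.0792  0.1172]
pad [ 0.5439 -0.0887  0.078 ] tgt [ 0.5427 -0.0807  0.078 ]
```

```bash
python3 go.py .553 -.079 .150 .153
```

```text
t 1.75 pos [ 0.5381 -0.0806  0.2691] F [ 0.1 -0.1 -0.4] shift cm [ 1.53  0.08 11.91] rot [-0.001  0.003 -0.001]
```

apply_moves --moves '[[[1,0,3,0,0,0,0],[1.5,0.1,6.5,0,0,0,0],[1.5,0.1,9.5,0,0,0,0],[1.5,0.1,11.5,0,0,0,0],[1.5,0.1,11.9,0,0,0,0],[1.5,0.1,11.9,0,0,0,0]]]'

```text
time_s: 2.35
eef_pos: [0.5534, -0.0812, 0.1518]
eef_rot: [0.0, 0.997, 0.074, -0.0]
wrist_force: [-1.0, -0.3, 0.8]
opening: -0.0
```

```bash
python3 go.py .553 -.079 .150 .153; python3 - <<'E'
from bench import *
import cv2
im=camera("wrist");cv2.imwrite("pics/w2.png",cv2.resize(im[130:430,120:520,::-1],(800,600),interpolation=cv2.INTER_CUBIC))
E
```

```text
t 2.35 pos [ 0.5534 -0.0812  0.1518] F [-1.  -0.3  0.8] shift cm [-0.01 -0.22  0.18] rot [ 0.     0.    -0.005]
```

View pics/w2.png

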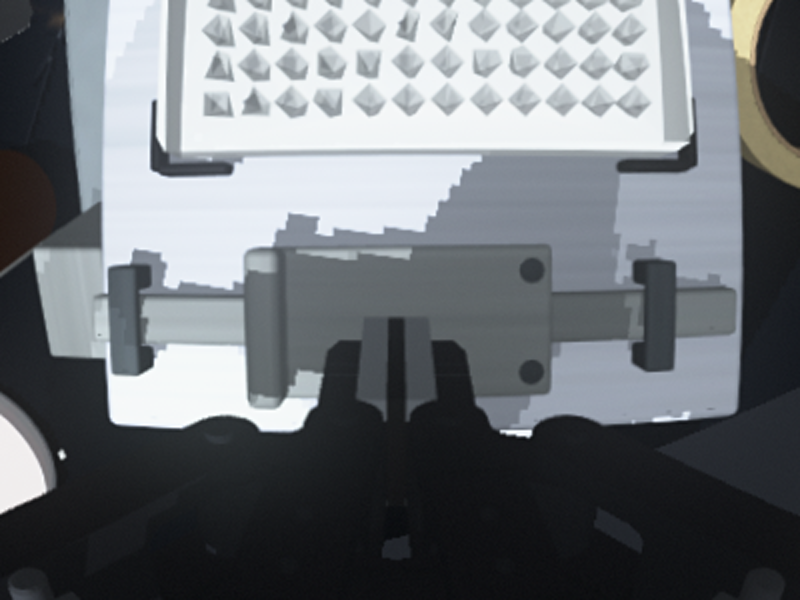

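apply_moves --moves '[[[0,-0.2,0.4,0,0,0,0],[0,-0.2,0.8,0,0,0,0],[0,-0.2,1.1,0,0,0,0],[0,-0.2,1.4,0,0,0,0],[0,-0.2,1.6,0,0,0,0],[0,-0.2,1.8,0,0,0,0],[0,-0.2,1.8,0,0,0,0]]]'

```text
time_s: 3.1
eef_pos: [0.5534, -0.0778, 0.1331]
eef_rot: [-0.0, 0.997, 0.075, -0.0]
wrist_force: [0.1, 0.4, 0.2]
opening: -0.003
```

apply_moves --moves '[[[0,0,0.2,0,0,0,0],[-0.1,0,0.4,0,0,0,0],[-0.1,0,0.6,0,0,0,0],[-0.2,0,0.8,0,0,0,0]]]'

```text
time_s: 3.5
eef_pos: [0.5517, -0.0782, 0.1254]
eef_rot: [0.0, 0.997, 0.075, 0.0]
wrist_force: [0.4, 0.6, 3.7]
opening: -0.001
```

apply_moves --moves '[[[-0.05,0,0.2,0,0,0,0],[-0.1,0,0.4,0,0,0,0],[-0.15,0,0.6,0,0,0,0],[-0.2,0,0.8,0,0,0,0],[-0.25,0,1.0,0,0,0,0],[-0.3,0,1.2,0,0,0,0],[-0.3,0,1.2,0,0,0,0]]]'

```text
time_s: 4.2
eef_pos: [0.5485, -0.0786, 0.1133]
eef_rot: [0.0, 0.997, 0.075, 0.0]
wrist_force: [-0.9, -1.3, 5.6]
opening: -0.002
```

apply_moves --moves '[[[-0.05,0,0.2,0,0,0,0],[-0.1,0,0.4,0,0,0,0],[-0.15,0,0.6,0,0,0,0],[-0.2,0,0.8,0,0,0,0],[-0.2,0,0.8,0,0,0,0]]]'

```text
time_s: 4.7
eef_pos: [0.547, -0.0789, 0.1057]
eef_rot: [0.0, 0.997, 0.075, 0.001]
wrist_force: [-0.7, 1.3, 6.0]
opening: 0.002
```

apply_moves --moves '[[[-0.05,0,0.2,0,0,0,0],[-0.1,0,0.4,0,0,0,0],[-0.1,0,0.5,0,0,0,0],[-0.1,0,0.5,0,0,0,0]]]'

```text
time_s: 5.1
eef_pos: [0.5463, -0.0791, 0.101]
eef_rot: [0.0, 0.997, 0.075, 0.001]
wrist_force: [-0.5, 0.9, 8.1]
opening: -0.002
```

apply_moves --moves '[[[-0.05,0,0.1,0,0,0,0],[-0.05,0,0.2,0,0,0,0],[-0.05,0,0.2,0,0,0,0]]]'

```text
time_s: 5.4
eef_pos: [0.546, -0.0792, 0.0992]
eef_rot: [0.0, 0.997, 0.075, 0.001]
wrist_force: [-0.3, 0.1, 8.4]
opening: -0.0
```

apply_moves --moves '[[[-0.05,0,0.1,0,0,0,0],[-0.05,0,0.2,0,0,0,0],[-0.05,0,0.2,0,0,0,0]]]'

```text
time_s: 5.7
eef_pos: [0.5458, -0.0793, 0.0974]
eef_rot: [0.0, 0.997, 0.075, 0.001]
wrist_force: [1.0, 0.8, 9.2]
opening: 0.003
```

apply_moves --moves '[[[0,0,0.1,0,0,0,0],[0,0,0.2,0,0,0,0],[0,0,0.2,0,0,0,0]]]'

```text
time_s: 6.0
eef_pos: [0.5458, -0.0797, 0.0963]
eef_rot: [0.001, 0.997, 0.075, 0.001]
wrist_force: [-3.6, 0.5, 16.3]
opening: 0.001
```

apply_moves --moves '[[[0,0,0.06,0,0,0,0],[0,0,0.06,0,0,0,0],[0,0,0.06,0,0,0,0]]]'

```text
time_s: 6.3
eef_pos: [0.5458, -0.0798, 0.0961]
eef_rot: [0.001, 0.997, 0.075, 0.001]
wrist_force: [-4.6, 0.1, 19.8]
opening: -0.001
```

apply_moves --moves '[[[0,0,0,0,0,0,0],[0,0,0,0,0,0,0],[0,0,0,0,0,0,0],[0,0,0,0,0,0,0],[0,0,0,0,0,0,0],[0,0,0,0,0,0,0],[0,0,0,0,0,0,0],[0,0,0,0,0,0,0]]]'

```text
time_s: 7.1
eef_pos: [0.5458, -0.0798, 0.0961]
eef_rot: [0.001, 0.997, 0.075, 0.001]
wrist_force: [-4.9, 0.2, 19.3]
opening: -0.002
```

```bash
python3 - <<'E'
from bench import *
import cv2,numpy as np
F=[];
for i in range(4):
    im=camera("wrist" if i<2 else "side");F.append(get_obs()["wrist_force"])
    if i==1: cv2.imwrite("pics/w3.png",cv2.resize(im[130:430,120:520,::-1],(800,600),interpolation=cv2.INTER_CUBIC))
print(np.array(F).round(1).tolist(),get_obs()["eef_pos"],get_obs()["time_s"])
E
```

```text
[[-4.5, 0.7, 19.1], [-4.1, 0.8, 18.1], [-4.4, 0.4, 18.8], [-4.6, 0.6, 19.2]] [ 0.54582636 -0.07980844  0.09607612] 7.3
```

View pics/w3.png

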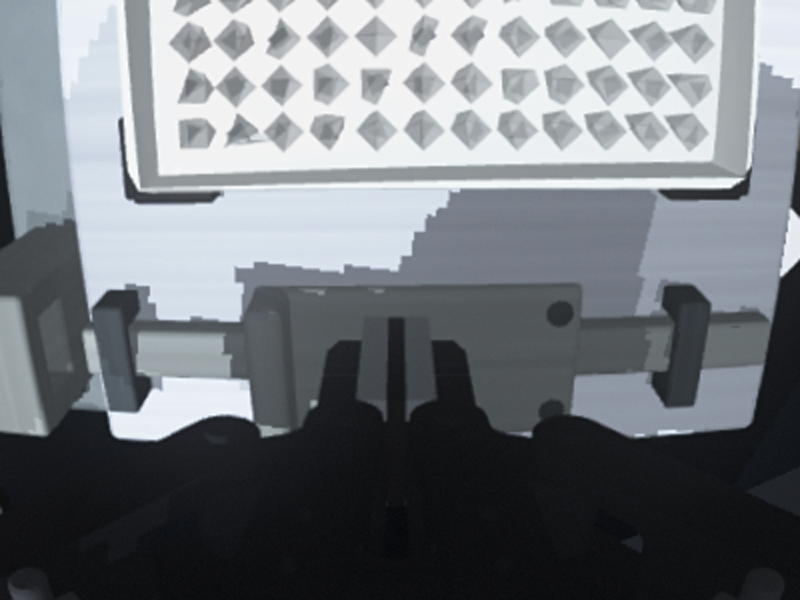

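apply_moves --moves '[[[0,-0.1,0,0,0,0,0],[0,-0.25,0,0,0,0,0],[0,-0.4,0,0,0,0,0],[0,-0.6,0,0,0,0,0],[0,-0.6,0,0,0,0,0]]]'

```text
time_s: 7.8
eef_pos: [0.5449, -0.0742, 0.0961]
eef_rot: [0.001, 0.997, 0.075, 0.001]
wrist_force: [-4.8, -1.2, 19.4]
opening: -0.001
```

Force is steady with about 2 N of drag, so the bolt is being carried by friction. I'll continue.

apply_moves --moves '[[[0,-0.2,0,0,0,0,0],[0,-0.4,0,0,0,0,0],[0,-0.6,0,0,0,0,0],[0,-0.8,0,0,0,0,0],[0,-0.8,0,0,0,0,0]]]'

```text
time_s: 8.3
eef_pos: [0.5437, -0.0662, 0.0961]
eef_rot: [0.001, 0.997, 0.075, 0.001]
wrist_force: [-5.8, -0.3, 20.5]
opening: 0.001
```

```bash
python3 - <<'E'
from bench import *
import cv2,numpy as np
im=camera("wrist");print(get_obs()["wrist_force"])
cv2.imwrite("pics/w4.png",cv2.resize(im[130:430,120:520,::-1],(800,600),interpolation=cv2.INTER_CUBIC))
E
```

```text
[-5.99953011 -0.78368862 19.8253083 ]
```

View pics/w4.png

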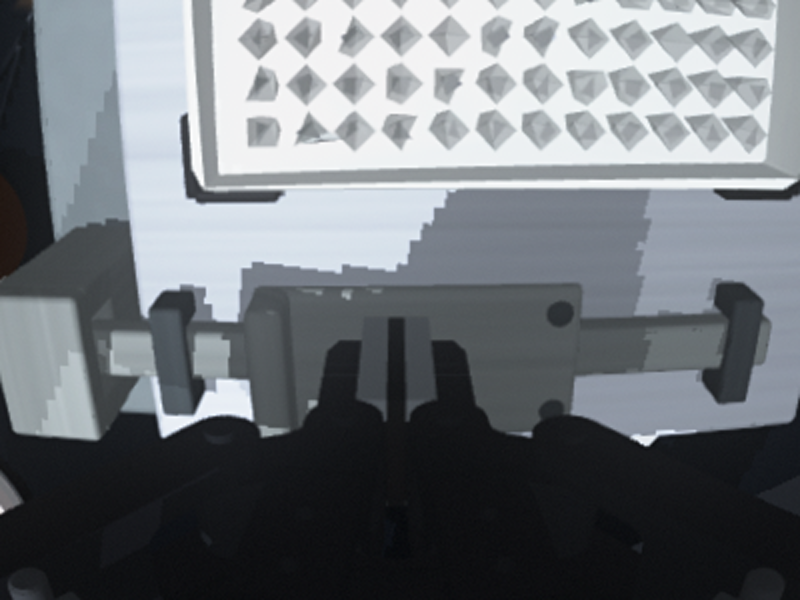

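apply_moves --moves '[[[0,-0.2,-0.02,0,0,0,0],[0,-0.4,-0.04,0,0,0,0],[0,-0.6,-0.04,0,0,0,0],[0,-0.7,-0.04,0,0,0,0],[0,-0.75,-0.04,0,0,0,0],[0,-0.75,-0.04,0,0,0,0]]]'

```text
time_s: 8.95
eef_pos: [0.5425, -0.0589, 0.0963]
eef_rot: [0.001, 0.997, 0.075, 0.001]
wrist_force: [-4.3, -1.3, 17.9]
opening: 0.003
```

apply_moves --moves '[[[0,-0.04,0,0,0,0,0],[0,-0.08,0,0,0,0,0],[0,-0.12,0,0,0,0,0],[0,-0.12,0,0,0,0,0]]]'

```text
time_s: 9.35
eef_pos: [0.5425, -0.0584, 0.0963]
eef_rot: [0.002, 0.997, 0.075, 0.001]
wrist_force: [-5.6, -4.3, 17.7]
opening: -0.001
```

apply_moves --moves '[[[0,-0.1,0,0,0,0,0],[0,-0.1,-0.1,0,0,0,0],[0,-0.08,-0.3,0,0,0,0],[0,-0.05,-0.6,0,0,0,0],[0,0,-1.5,0,0,0,0],[0,0,-3,0,0,0,0],[-1,0,-6,0,0,0,0],[-1,0,-6,0,0,0,0]]]'

```text
time_s: 10.15
eef_pos: [0.533, -0.0587, 0.1584]
eef_rot: [0.001, 0.997, 0.075, 0.003]
wrist_force: [0.3, 0.0, 0.3]
opening: -0.001
```

```bash
python3 - <<'E'
from bench import *
import cv2,numpy as np
im=camera("wrist");s=camera("side");print(get_obs()["wrist_force"],get_obs()["eef_pos"])
a=cv2.resize(im[130:430,120:520,::-1],(800,600),interpolation=cv2.INTER_CUBIC)
b=cv2.resize(s[190:310,255:415,::-1],(800,600),interpolation=cv2.INTER_CUBIC)
cv2.imwrite("pics/w5.png",cv2.resize(np.vstack([a[:450],b]),None,fx=.57,fy=.57))
E
```

```text
[-0.15842481  0.24202737 -0.00406394] [ 0.53183232 -0.05819884  0.1554087 ]
```

View pics/w5.png

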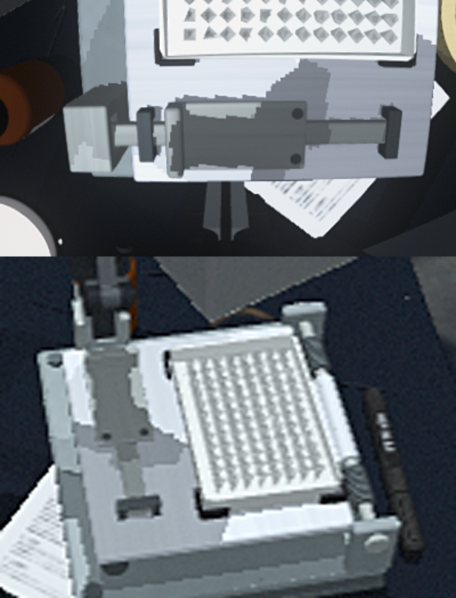

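The table stays level after release. The bolt bar is in the keeper, its ridge is up against the guide, and nothing touches the robot.

```bash
python3 -c "
from bench import *
o=get_obs();print(o['time_s'],abs(o['dq']).max());hand_in()"
```

```text
10.25 0.029460276855811166
the job is handed in; nothing more can be done
```

I pressed the table level and locked it with the bolt, then handed the job in at 10.25 s. No verdict was reported.

- **Seating:** I bore on the pad with shut fingertips at about 19–20 N for over a second. Including the sideways part, the contact force was about 20 N, and no reading went above about 21.5 N.
- **Bolt:** Friction carried it into the keeper for about 21.6 mm by the TCP reading. The sideways force then rose to about 4 N, which I took as the end stop.
- **Last checks:** After I lifted off, the wrist force was about zero. The wrist and side pictures show the table still level and the bolt bar in the keeper. I saw no bystander shifted, but I did not measure their positions.
- **Disagreement:** My first camera fit mistook the grey frame's corners for the foot plate and was redone without them. Even so, the pad was about 10 mm lower than the fit when the fingers touched it, so I set the pressing height by force.

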